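Sort the drawer brackets by hand before fitting

TASK

Sort the drawer fittings standing along the front of the worktop: both left-hand brackets into the square wooden tray, both right-hand brackets into the round wooden tray, and the knob into the small white dish (a bracket is left-hand if its foot is at the left end when you look at it with the foot pointing towards you and the upright flange behind). Stand each bracket foot-down flat on the floor of its tray, clear of the other's foot, and set everything down rather than dropping it. Leave the shaker and the egg cup standing where they are.

Things in the scene. Friction and masses are not known exactly. Their poses are not given: they have to be found in the camera images.
- left_bracket_1: Loose left-hand drawer bracket, pale cast metal, 80 g, an L from above: upright flange 48 long, 8 thick, 34 mm high; foot plate 6 mm thick, 24 mm wide, reaching 30 mm out from the flange's mid-plane at its left end, seen with the foot towards you. Origin: underside, middle of the flange; x along the flange, z up; the foot points to -y, at x -24 to 0 mm. Grasp across the flange (y) from above.
- left_bracket_2: Loose left-hand drawer bracket, pale cast metal, 80 g, an L from above: upright flange 48 long, 8 thick, 34 mm high; foot plate 6 mm thick, 24 mm wide, reaching 30 mm out from the flange's mid-plane at its left end, seen with the foot towards you. Origin: underside, middle of the flange; x along the flange, z up; the foot points to -y, at x -24 to 0 mm. Grasp across the flange (y) from above.
- right_bracket_1: Loose right-hand drawer bracket, pale cast metal, 80 g, an L from above: upright flange 48 long, 8 thick, 34 mm high; foot plate 6 mm thick, 24 mm wide, reaching 30 mm out from the flange's mid-plane at its right end, seen with the foot towards you. Origin: underside, middle of the flange; x along the flange, z up; the foot points to -y, at x 0 to 24 mm. Grasp across the flange (y) from above.
- right_bracket_2: Loose right-hand drawer bracket, pale cast metal, 80 g, an L from above: upright flange 48 long, 8 thick, 34 mm high; foot plate 6 mm thick, 24 mm wide, reaching 30 mm out from the flange's mid-plane at its right end, seen with the foot towards you. Origin: underside, middle of the flange; x along the flange, z up; the foot points to -y, at x 0 to 24 mm. Grasp across the flange (y) from above.
- knob: Round cupboard knob of pale cast metal, standing on its foot: foot 22 mm across, waist 15 mm, head 28 mm across between 21 and 33 mm height, 36 mm high. About 60 g. Origin: centre of the underside, z up. Loose.
- square_tray: Low square tray of pale wood, 116 x 116 mm outside, 16 mm high, walls and floor 4 mm thick (inside 108 x 108 mm). On 3 mm feet. Origin: centre of the wood's underside, 3 mm above the worktop; x and y parallel to its sides. Fixed.
- round_tray: Low round tray of pale wood, 120 mm across outside, 16 mm high, walls and floor 4 mm thick (inside 112 mm across). On 3 mm feet. Origin: centre of the wood's underside, 3 mm above the worktop. Fixed.
- dish: Small round dish of white ceramic, 92 mm across at the rim, 76 mm at the foot, 22 mm high, wall 4 mm; flat inner floor 5 mm above its underside (7 mm above the worktop). Origin: centre of its underside. Fixed.
- shaker: Bystander: small steel shaker, 37 mm across, 64 mm high, loose, among the fittings. Origin: centre of its underside. Leave it alone.
- egg_cup: Bystander: turned wooden egg cup, 47 mm across, 58 mm high, loose, among the fittings. Origin: centre of its underside. Leave it alone.

How it is judged (in metres and radians):
At the end, for the whole second after the job is handed in: Left-hand brackets upright (0.12 rad) on the square tray's floor, right-hand ones on the round tray's (origin within 62 mm of its centre, 2.2 to 7.5 mm up); knob in the dish, within 36 mm of its centre; all released, at rest; shaker and egg cup upright, moved under 30 mm (horizontal distance between each of left_bracket_1, left_bracket_2 and square_tray below 0.062 m and z of left_bracket_1 in the frame of square_tray between 0.0022 and 0.0075 m and angle between each of left_bracket_1, left_bracket_2, right_bracket_1, right_bracket_2's own z axis and vertical below 0.12 rad and linear speed of each of left_bracket_1, left_bracket_2, right_bracket_1, right_bracket_2, knob below 0.02 m/s and contact force between the fingers and left_bracket_1 below 0.05 N and z of left_bracket_2 in the frame of square_tray between 0.0022 and 0.0075 m and contact force between the fingers and left_bracket_2 below 0.05 N and horizontal distance between each of right_bracket_1, right_bracket_2 and round_tray below 0.062 m and z of right_bracket_1 in the frame of round_tray between 0.0022 and 0.0075 m and contact force between the fingers and right_bracket_1 below 0.05 N and z of right_bracket_2 in the frame of round_tray between 0.0022 and 0.0075 m and contact force between the fingers and right_bracket_2 below 0.05 N and horizontal distance between knob and dish below 0.036 m and z of knob in the frame of dish between 0.003 and 0.03 m and contact force between the fingers and knob below 0.05 N and distance of each of shaker, egg_cup from where it was at the start of the episode below 0.03 m and angle between each of shaker, egg_cup's own z axis and vertical below 0.3 rad); the robot touches nothing.
It fails at once if a bracket or the knob is dropped (falls free faster than 0.8 m/s) ((linear speed of left_bracket_1 above 0.8 m/s and contact force between the fingers and left_bracket_1 below 0.05 N) or (linear speed of left_bracket_2 above 0.8 m/s and contact force between the fingers and left_bracket_2 below 0.05 N) or (linear speed of right_bracket_1 above 0.8 m/s and contact force between the fingers and right_bracket_1 below 0.05 N) or (linear speed of right_bracket_2 above 0.8 m/s and contact force between the fingers and right_bracket_2 below 0.05 N) or (linear speed of knob above 0.8 m/s and contact force between the fingers and knob below 0.05 N)).
It fails at once if the shaker or the egg cup is knocked over or pushed more than 30 mm (distance of any of shaker, egg_cup from where it was at the start of the episode above 0.03 m or angle between any of shaker, egg_cup's own z axis and vertical above 0.3 rad).
It also fails if it takes over 112 s, if anything falls off the work surface, if the arm or the gripper's body presses on something with over 40 N, if the wrist force passes 120 N, or if a joint passes its speed limit or range.

ROBOT

A 6-joint arm with a two-finger parallel gripper is mounted at the origin on a cart in front of the work surface, level with it; the furniture and walls round the work are solid. World frame = base frame: x ahead of the robot, y to its left, z up, the work surface at z = 0. Lengths are in mm, angles in degrees, forces in N, time in s.
With the tool pointing down it reaches from about 225 to 725 mm from the base axis. Payload 3.1 kg.
Tool frame: the origin (TCP) lies midway between the tips of the shut fingers; the grasp point (between the pads) lies 19 mm behind it (arm.hold_point_z is the distance from the TCP to the grasp point, in mm); z points along the fingers, y is the line along which they close (so a half turn about z gives the same grasp; the last joint's range is limited). The gripper opens to 85 mm and grips with 20 to 120 N. Pads are 22 mm wide; open, the fingers measure 114 mm over their backs; the gripper's body (76 mm by 85 mm) begins 54 mm behind the grasp point. The pads swing forward as they close: fully open they stand 13 mm farther back than shut.
Start: joints at [68.193, 2.75, 5.684, 92.934, 0, 82.678], TCP at [131.318, 508.304, 231.312] pointing down, gripper open.
Joint ranges: [-166.93, 166.93], [-56.73, 111.36], [-69.38, 81.34], [-121.58, 131.49], [-85.45, 84.26], [-180, 180]. Speed limits (degrees/s): [159.86, 159.86, 180, 180, 180, 180].

INTERFACE

Orientations are given as a 3x3 rotation matrix whose columns are the frame's x, y, z axes.
In Python, from rig import arm gives the robot as it stands. The module is installed in compiled form; this text tells all that it offers.
- The arm moves only by the tool arm_command, never from a script. Its argument "targets" is text: rows parted by semicolons, each of 4 numbers parted by spaces: the shift along the tool's x, y, z in mm, then the turn about the tool's z in degrees. A call has exactly 10 rows; each row shifts and turns the commanded pose from where the row before left it, along the tool's axes as they then stand; what a row does not reach is not made up. A row lasts 1/8 s, in which the tool goes at most 62.5 mm and 10.7 degrees, less where a joint would pass 70% of its speed; a pose out of reach is approached as far as the arm can. A call is refused whole if a number of a shift passes 62.5 or a number of a turn 10.7, either way. A call with a gripper value outside its range is refused whole. "hand" is the finger opening in mm, from 0 to 85.4, set as the call begins (left out, the last holds). The fingers move at their own pace and stop on an object; "squeeze" is the grip in N (left out, the last holds). Time passes only in rows, so rows that do not move let the fingers close, or fill a call up. It gives the time, the measured TCP pose, the force, the opening and the grip force at its end, in the units of the state.
- arm.get_state(): the state, without advancing time (a new reading comes with each control period).
- arm.snapshot(name): name is "scene" or "side" or "wrist"; returns a dict with "color" (400x640x3 uint8, red, green, blue), "fovy" (degrees; the focal length in pixels is half the picture's height over the tangent of half this angle, whatever the lens; pixels are square), "cx", "cy" (the principal point, pixels), "R" (3x3) and "t" (3): a world point X has camera coordinates R X + t; the wrist camera has in their place "mount" (4x4, takes a point from camera to tool coordinates, whose origin is the TCP and whose axes are the flange's). Camera axes: x right, y down, z forward; pixel columns grow to the right and rows downward; lengths in mm; the calibration is good to about 2 mm. A picture is of the moment at which its call begins: read the wrist's pose just before it. There is no depth.
- arm.finish_job(): hands the job in; it is judged then, once.
Trained networks look in a picture, given as the dict that the camera call returned (one of the last four; its "shot" number tells which), for a name from the list of things; names that differ only in an ending like _2 or _b are one class to them, and where a whole thing is asked for, a point or a joint stands for the part that bears it (a point fixed in the world has none). Each returns a list of dicts, best first, with "score" (0 to 1); they miss things now and then, are a little off and sometimes report something else, mostly with a low value. They report only what shows in the picture. A call takes as long as a camera call.
- arm.masks_of(picture, name): "mask" (400x640 bool, what is visible of it) and "box" ([centre column, centre row, width, height] in pixels, round what is visible of it).
The state is a dict: "clock": time; "qpos": joint angles; "joint_velocities": joint speeds; "effort": joint torques, N m; "tool_pos": TCP position; "orientation": TCP orientation; "ft_force": force on the tool from outside, world axes, zero at the start; "moment": the same for the moment, N m; "opening": finger opening in mm; "finger_force": force on a finger pad.
Only numpy, scipy, OpenCV 4.12 (cv2) and the standard library are available. Lean on these libraries where they do the work, as an engineer would, in place of code of your own. Each camera call takes 0.05 s, during which the arm holds its last target. There are 200 camera calls.

## Working session

There is one attempt and no reset: what is moved stays moved. The work goes in short steps, Python scripts to look and compute and a tool call to move; the robot and the scene stay as the last step left them, time stands still between calls to the robot, and variables do not carry over. Pictures are saved under pics/ and viewed, at most 14 in all, crops included, and the job is handed in when it is done.

Besides the shell and the picture viewer there is one more tool, called after ">>>" as a command line: name --argument value ..., lists and objects as JSON in quotes. arm_command: Moves the arm, as the interface text tells. Its arguments: {"type":"object","properties":{"targets":{"type":"string"},"hand":{"type":"number"},"squeeze":{"type":"number"}},"required":["targets"]}

```bash
mkdir -p pics; cat > h.py <<'E'
import numpy as np, cv2
from rig import arm
def K(p):
    f=200/np.tan(np.radians(p["fovy"])/2); return f,p["cx"],p["cy"]
def cam(p,s=None):
    "world->camera R,t"
    if "R" in p: return np.array(p["R"]),np.array(p["t"])
    M=np.array(p["mount"]); T=np.eye(4); T[:3,:3]=s["orientation"]; T[:3,3]=s["tool_pos"]
    W=np.linalg.inv(T@M); return W[:3,:3],W[:3,3]
def proj(p,X,s=None):
    R,t=cam(p,s); f,cx,cy=K(p); c=np.atleast_2d(X)@R.T+t
    return np.c_[cx+f*c[:,0]/c[:,2],cy+f*c[:,1]/c[:,2]]
def back(p,uv,z,s=None):
    "pixel -> world on plane z"
    R,t=cam(p,s); f,cx,cy=K(p); uv=np.atleast_2d(uv)
    d=np.c_[(uv[:,0]-cx)/f,(uv[:,1]-cy)/f,np.ones(len(uv))]@R; o=-R.T@t
    return o+d*((z-o[2])/d[:,2])[:,None]
def save(p,n): cv2.imwrite(f"pics/{n}.png",p["color"][:,:,::-1])
E
python3 - <<'E'
from h import *
s=arm.get_state(); print(s["tool_pos"],np.round(s["orientation"],3),s["clock"],s["opening"])
for c in ["scene","side","wrist"]:
    s=arm.get_state();p=arm.snapshot(c); save(p,c+"0")
    R,t=cam(p,s); print(c,p["fovy"],p["cx"],p["cy"],np.round(-R.T@t),np.round(R[2],2))
    for n in ["left_bracket_1","right_bracket_1","knob","square_tray","round_tray","dish","shaker","egg_cup"]:
        for m in arm.masks_of(p,n): print(n,round(m["score"],2),np.round(m["box"]),np.round(back(p,m["box"][:2],10,s)[0]))
E
```

```text
[131.08055451 507.71946489 230.07722214] [[-0.968  0.25  -0.001]
 [ 0.25   0.968 -0.002]
 [ 0.    -0.002 -1.   ]] 0.0 85.34434161043154
scene 55.00730888521732 318.0818774586317 202.84869303335944 [198. 453. 727.] [ 0.3  -0.56 -0.77]
left_bracket_1 0.95 [277. 318.  29.  28.] [406. 223.  10.]
left_bracket_1 0.75 [386. 140.  42.  34.] [ 419. -362.   10.]
left_bracket_1 0.59 [369. 172.  16.  24.] [ 410. -226.   10.]
right_bracket_1 0.74 [328. 235.  24.  23.] [410.   2.  10.]
right_bracket_1 0.48 [357. 188.  26.  16.] [ 412. -158.   10.]
knob 0.75 [299. 276.  16.  15.] [415. 124.  10.]
square_tray 0.8 [255. 262.  75.  66.] [515. 141.  10.]
round_tray 0.56 [388. 138.  43.  34.] [ 417. -372.   10.]
dish 0.9 [217. 314.  46.  48.] [513. 273.  10.]
shaker 0.63 [343. 207.  18.  25.] [418. -88.  10.]
egg_cup 0.78 [258. 348.  26.  37.] [405. 288.  10.]
side 55.4457896449899 318.36397542645364 203.3330214277281 [ 92. 760. 605.] [ 0.36 -0.76 -0.54]
left_bracket_1 0.74 [357. 186.  12.  17.] [ 414. -220.   10.]
left_bracket_1 0.56 [295. 277.  21.  21.] [408. 215.  10.]
left_bracket_1 0.34 [256. 276.   4.  23.] [490. 246.  10.]
right_bracket_1 0.74 [331. 226.  17.  19.] [409.   3.  10.]
right_bracket_1 0.51 [349. 196.  12.  13.] [ 416. -156.   10.]
knob 0.6 [297. 278.  19.  21.] [403. 215.  10.]
square_tray 0.66 [274. 246.  58.  40.] [507. 135.  10.]
round_tray 0.83 [359. 168.  14.  17.] [ 449. -338.   10.]
dish 0.49 [256. 277.   0.  16.] [489. 248.  10.]
shaker 0.64 [343. 204.  16.  24.] [ 419. -111.   10.]
egg_cup 0.62 [280. 297.  23.  41.] [408. 281.  10.]
egg_cup 0.36 [351. 196.   8.   9.] [ 414. -160.   10.]
wrist 71.20363687432929 317.39363110319505 197.234509752107 [ 62. 527. 373.] [ 0.27 -0.07 -0.96]
knob 0.86 [139. 387.  25.  26.] [414. 126.  10.]
```

View pics/scene0.png

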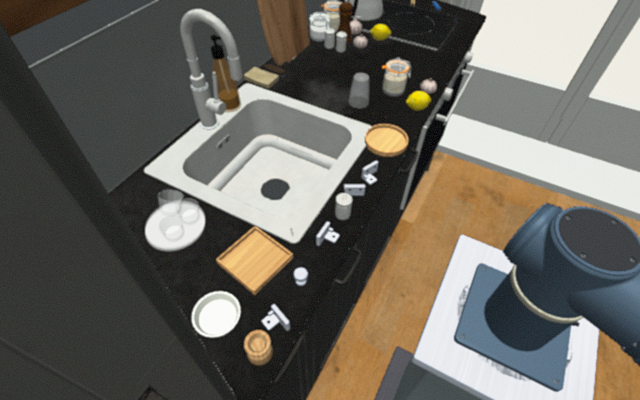

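View pics/wrist0.png

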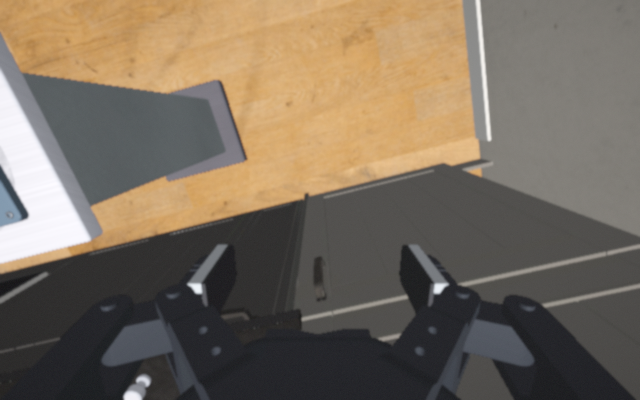

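The scene view shows brackets at about (277,318), (328,235), (357,188) and (369,172), and the knob at (301,276). The square tray is at (255,260), the round tray at (387,140) and the dish at (217,314). The wrist view shows only the floor and, at its edge, the knob. Next I move over the left group for a closer look.

>>> arm_command --targets "0 0 0 -7.25; 0 0 0 -7.25; -36 -41 4 0; -36 -41 4 0; -36 -41 4 0; -36 -41 4 0; -36 -41 4 0; -36 -41 4 0; -36 -41 4 0; -36 -41 4 0"

```text
clock: 2.6
tool_pos: [420.5, 178.9, 199.5]
orientation: [[-1.0, -0.0, 0.001], [-0.0, 1.0, 0.0], [-0.001, 0.0, -1.0]]
ft_force: [1.8, 1.2, 0.3]
opening: 84.9
finger_force: 0.0
```

```bash
cat > look.py <<'E'
import sys
from h import *
s=arm.get_state();p=arm.snapshot("wrist"); save(p,sys.argv[1]); np.savez("pics/"+sys.argv[1],color=p["color"],fovy=p["fovy"],cx=p["cx"],cy=p["cy"],mount=p["mount"],orientation=s["orientation"],tool_pos=s["tool_pos"],masks=0)
print(s["clock"],np.round(s["tool_pos"],1),np.round(s["orientation"],3).tolist(),s["ft_force"])
H=dict(left_bracket_1=10,right_bracket_1=10,knob=36,square_tray=19,round_tray=19,dish=22,shaker=64,egg_cup=58)
for n in sys.argv[2:] or H:
    for m in arm.masks_of(p,n):
        print(n,round(m["score"],2),np.round(m["box"]),np.round(back(p,m["box"][:2],H[n],s)[0]))
E
python3 look.py w1
```

```text
2.6 [420.5 178.9 199.5] [[-1.0, -0.0, 0.001], [-0.0, 1.0, 0.0], [-0.001, 0.0, -1.0]] [1.75139629 1.15938746 0.25424476]
left_bracket_1 0.82 [359. 161.  31.  45.] [401. 230.  10.]
left_bracket_1 0.58 [  6. 168.   9.  25.] [ 410. -191.   10.]
right_bracket_1 0.66 [173. 171.  54.  31.] [414.   7.  10.]
right_bracket_1 0.62 [ 37. 179.  53.  44.] [ 424. -158.   10.]
knob 0.71 [274. 172.  21.  25.] [410. 132.  36.]
square_tray 0.68 [285. 251. 103.  97.] [516. 140.  19.]
dish 0.5 [ 41. 180.  53.  44.] [ 422. -142.   22.]
shaker 0.58 [ 94. 176.  66.  42.] [408. -45.  64.]
egg_cup 0.68 [423. 164.  53.  49.] [398. 289.  58.]
```

View pics/w1.png

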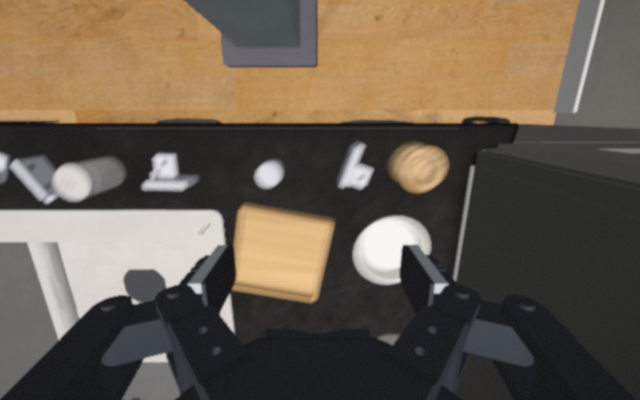

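The wrist view shows the shaker at (90,178), a right-hand bracket at (170,172), the knob at (270,173), a left-hand bracket at (355,165) and the egg cup at (420,165). The square tray is at (285,252), slightly rotated, and the dish at (392,248). I'll go lower for a second view and fit bracket models to the silhouettes.

>>> arm_command --targets "4 0 14 0; 4 0 14 0; 4 0 14 0; 4 0 14 0; 4 0 14 0; 0 0 0 0; 0 0 0 0; 0 0 0 0;0 0 0 0;0 0 0 0"

```text
clock: 4.3
tool_pos: [399.7, 180.4, 129.7]
orientation: [[-1.0, -0.0, 0.001], [-0.0, 1.0, 0.0], [-0.001, 0.0, -1.0]]
ft_force: [0.7, -0.4, -1.1]
opening: 85.5
finger_force: 0.0
```

```bash
cat > look.py <<'E'
import sys,pickle
from h import *
H=dict(left_bracket_1=10,right_bracket_1=10,knob=36,square_tray=19,round_tray=19,dish=22,shaker=64,egg_cup=58)
def look(name,names=H):
    s=arm.get_state();p=arm.snapshot("wrist"); save(p,name)
    print(round(s["clock"],2),np.round(s["tool_pos"],1),np.round(s["orientation"],3)[:2,:2].tolist())
    D=[]
    for n in names:
        for m in arm.masks_of(p,n):
            if m["score"]<.3: continue
            D.append((n,m)); u=m["box"]
            print(n,round(m["score"],2),np.round(u).astype(int),np.round(back(p,u[:2],H[n],s)[0])[:2])
    pickle.dump((s,dict(p),D),open(f"pics/{name}.pkl","wb"))
if __name__=="__main__": look(sys.argv[1],sys.argv[2:] or H)
E
cat > fit.py <<'E'
import sys,pickle
from h import *
from scipy.optimize import minimize
def boxpts(x0,x1,y0,y1,z0,z1): return np.array([[x,y,z] for x in(x0,x1) for y in(y0,y1) for z in(z0,z1)],float)
def parts(hand):
    f=(-24,0) if hand=="L" else (0,24)
    return [boxpts(-24,24,-4,4,0,34),boxpts(*f,-30,0,0,6)]
def sil(p,s,hand,q,z=0,S=4):
    c,n=np.cos(q[2]),np.sin(q[2]); im=np.zeros((400,640),np.uint8)
    for b in parts(hand):
        X=b@np.array([[c,n,0],[-n,c,0],[0,0,1]])+[q[0],q[1],z]
        h=cv2.convexHull(np.float32(proj(p,X,s)))
        cv2.fillConvexPoly(im,np.int32(np.round(h*16)),255,cv2.LINE_AA,4)
    return im
def fit(views,xy,hands="LR",z=0):
    "views: list of (p,s,mask)"
    out=[]
    for hand in hands:
        tg=[cv2.GaussianBlur(m.astype(np.float32),(0,0),1.5) for _,_,m in views]
        def cost(q):
            e=0
            for (p,s,m),t in zip(views,tg):
                r=cv2.GaussianBlur(sil(p,s,hand,q,z).astype(np.float32)/255,(0,0),1.5)
                e+=((r-t)**2).sum()/t.sum()
            return e/len(views)
        best=min((( lambda o:(o.fun,o.x))(minimize(cost,[xy[0],xy[1],a],method="Nelder-Mead",options=dict(initial_simplex=np.array([[xy[0],xy[1],a],[xy[0]+12,xy[1],a],[xy[0],xy[1]+12,a],[xy[0],xy[1],a+.4]]),xatol=.02,fatol=1e-4))) for a in np.radians(np.arange(0,360,45))),key=lambda b:b[0])
        out.append((round(best[0],3),hand,np.round(best[1][:2],1),round(np.degrees(best[1][2])%360,1)))
    return sorted(out,key=lambda o:o[0])
E
python3 look.py w2
```

```text
4.3 [399.7 180.4 129.7] [[-1.0, -0.0], [-0.0, 1.0]]
left_bracket_1 0.9 [368 196  39  58] [404. 231.]
right_bracket_1 0.75 [139 208  70  44] [416.   6.]
knob 0.88 [262 208  31  34] [407. 133.]
dish 0.73 [391 296  52  77] [508. 258.]
shaker 0.87 [ 43 217  86  56] [405. -34.]
egg_cup 0.96 [444 202  73  65] [395. 283.]
```

View pics/w2.png

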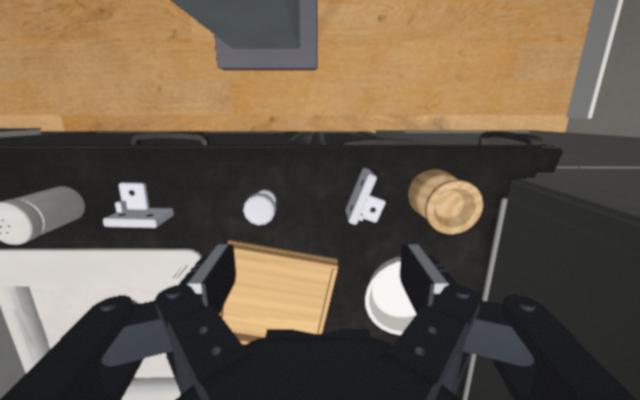

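The closer view shows the right-hand bracket at (139,208), the knob at (260,208), the left-hand bracket at (366,197), the egg cup at (445,202), and the tray at (278,290). Now I'll fit poses using the wrist, scene and side views.

```bash
cat > run1.py <<'E'
from fit import *
s,p,D=pickle.load(open("pics/w2.pkl","rb"))
sc=arm.snapshot("scene"); sd=arm.snapshot("side")
def near(pic,names,xy,z,r=30,s=None):
    g=proj(pic,[*xy,z],s)[0]; c=[m for n in names for m in arm.masks_of(pic,n) if np.hypot(*(np.array(m["box"][:2])-g))<r]
    return max(c,key=lambda m:m["score"]) if c else None
W={n:m for n,m in D}
for nm,xy in (("left_bracket_1",(404,231)),("right_bracket_1",(416,6))):
    v=[(p,s,W[nm]["mask"])]; print(nm,"wrist",fit(v,xy))
    for c in (sc,sd):
        m=near(c,["left_bracket_1","right_bracket_1"],xy,10,15)
        if m: print("  cam",fit([(c,None,m["mask"])],xy,nm[0].upper())); v.append((c,None,m["mask"]))
    print("  all",fit(v,xy,nm[0].upper()))
    for z in (-8,8): print("  z",z,fit(v,xy,nm[0].upper(),z))
# triangulate knob, dish, tray, via box centres
def tri(obs):
    A=[];b=[]
    for c,uv,st in obs:
        R,t=cam(c,st); f,cx,cy=K(c)
        d=R.T@np.array([(uv[0]-cx)/f,(uv[1]-cy)/f,1]); d/=np.linalg.norm(d); P=np.eye(3)-np.outer(d,d); A.append(P); b.append(P@(-R.T@t))
    return np.linalg.solve(sum(A),sum(b))
for n,xy,z in (("knob",(408,130),25),("dish",(512,268),15),("square_tray",(512,140),10),("egg_cup",(400,288),30),("shaker",(418,-88),30)):
    o=[]
    if n in("knob",): o.append((p,W[n]["box"][:2],s))
    for c in (sc,sd):
        m=near(c,[n],xy,z)
        if m: o.append((c,m["box"][:2],None)); print(n,np.round(m["box"]),round(m["score"],2),np.round(back(c,m["box"][:2],z)[0],1))
    if len(o)>1: print(n,np.round(tri(o),1))
E
python3 run1.py
```

```text
left_bracket_1 wrist [(np.float64(0.029), 'L', array([400.4, 221.7]), np.float64(160.3)), (np.float64(0.23), 'R', array([400.6, 232.9]), np.float64(22.0))]
  cam [(np.float64(0.073), 'L', array([398.3, 220.3]), np.float64(157.0))]
  cam [(np.float64(0.144), 'L', array([418. , 211.9]), np.float64(293.1))]
  all [(np.float64(0.126), 'L', array([399.6, 221.2]), np.float64(158.1))]
  z -8 [(np.float64(0.199), 'L', array([401.7, 220.3]), np.float64(158.1))]
  z 8 [(np.float64(0.159), 'L', array([396.8, 222. ]), np.float64(156.0))]
right_bracket_1 wrist [(np.float64(0.069), 'R', array([422.6,  10.6]), np.float64(271.2)), (np.float64(0.201), 'L', array([409.4,   3.5]), np.float64(146.4))]
  cam [(np.float64(0.046), 'R', array([419.7,   7.4]), np.float64(269.8))]
  cam [(np.float64(0.115), 'R', array([422.8,  10.1]), np.float64(281.8))]
  all [(np.float64(0.099), 'R', array([421.8,   9.7]), np.float64(273.5))]
  z -8 [(np.float64(0.095), 'R', array([424.8,   4. ]), np.float64(272.4))]
  z 8 [(np.float64(0.123), 'R', array([418.9,  16.1]), np.float64(274.9))]
knob [300. 276.  15.  18.] 0.7 [408.2 131.1  25. ]
knob [312. 251.  16.  14.] 0.48 [401.5 134.8  25. ]
knob [409.  128.7  19.5]
dish [215. 313.  46.  48.] 0.93 [513.8 275.8  15. ]
dish [257. 278.   5.  19.] 0.6 [482.4 254.2  15. ]
dish [483.7 278.3  42.2]
square_tray [251. 260.  68.  63.] 0.64 [523.9 140.9  10. ]
square_tray [273. 244.  54.  44.] 0.64 [512.3 133.   10. ]
square_tray [513.1 143.1  19. ]
egg_cup [257. 348.  29.  35.] 0.97 [399.8 294.   30. ]
egg_cup [281. 297.  23.  39.] 0.62 [396.9 295.6  30. ]
egg_cup [399.9 292.7  26.2]
shaker [343. 206.  17.  30.] 0.94 [410.9 -73.8  30. ]
shaker [342. 204.  12.  21.] 0.84 [410.5 -79.9  30. ]
shaker [407.4 -68.3  37.7]
```

```bash
cat > tr.py <<'E'
from fit import *
s,p,D=pickle.load(open("pics/w2.pkl","rb"))
im=cv2.imread("pics/w1.png"); s1=dict(tool_pos=np.array([420.5,178.9,199.5]),orientation=np.array([[-1,0,.001],[0,1,0],[-.001,0,-1.]]))
h=cv2.cvtColor(im,cv2.COLOR_BGR2HSV); m=cv2.inRange(h,(8,60,90),(28,255,255)); m[:195]=0; m[:,:225]=0; m[:,345:]=0
c=max(cv2.findContours(m,0,2)[0],key=cv2.contourArea)
q=back(p,c[:,0].astype(float),19,s1)[:,:2]; print("tray",cv2.minAreaRect(np.float32(q)))
w=cv2.inRange(h,(0,0,120),(180,70,255)); w[:205]=0; w[290:]=0; w[:,:345]=0; w[:,440:]=0
c=max(cv2.findContours(w,0,2)[0],key=cv2.contourArea)[:,0].astype(float)
c=c[c[:,0]<398]; q=back(p,c,22,s1)[:,:2]
from scipy.optimize import least_squares
print("dish",least_squares(lambda a:np.hypot(*(q-a[:2]).T)-46,[512,270],loss="soft_l1").x)
sc=arm.snapshot("scene"); sd=arm.snapshot("side")
for nm,cc in (("scene",sc),("side",sd)):
    hs=cv2.cvtColor(cc["color"],cv2.COLOR_RGB2HSV); mm=cv2.inRange(hs,(8,60,90),(28,255,255))
    g=proj(cc,[513,142,10])[0].astype(int); z=np.zeros_like(mm); z[g[1]-50:g[1]+50,g[0]-50:g[0]+50]=255
    c=max(cv2.findContours(mm&z,0,2)[0],key=cv2.contourArea)[:,0].astype(float)
    print(nm,cv2.minAreaRect(np.float32(back(cc,c,15)[:,:2])))
E
python3 tr.py
```

```text
tray ((522.087646484375, 132.10769653320312), (121.99503326416016, 126.4704818725586), 79.03378295898438)
dish [515.21973724 270.74710668]
scene ((519.5762329101562, 134.63995361328125), (123.19393157958984, 125.15937805175781), 79.19788360595703)
side ((518.7281494140625, 137.532470703125), (129.7266387939453, 129.34400939941406), 79.28722381591797)
```

>>> arm_command --targets "0 20.5 0 0; 0 20.5 0 0; 0 0 0 10.2; 0 0 0 10.2; 0 0 20 0; 0 0 20 0; 0 0 20 0; 0 0 20 0; 0 0 0 0; 0 0 0 0" --hand 40 --squeeze 60

```text
clock: 7.1
tool_pos: [399.8, 221.5, 50.0]
orientation: [[-0.937, 0.348, 0.001], [0.348, 0.937, 0.0], [-0.001, 0.001, -1.0]]
ft_force: [0.4, 0.7, -0.1]
opening: 40.0
finger_force: 0.0
```

```bash
cat >> tr.py <<'E'
print("--tray fit")
from scipy.optimize import minimize
def dt(mask): return cv2.GaussianBlur(mask.astype(np.float32),(0,0),1.5)
V=[(p,s1,m>0)]
for cc in (sc,sd):
    hs=cv2.cvtColor(cc["color"],cv2.COLOR_RGB2HSV); mm=cv2.inRange(hs,(8,60,90),(28,255,255))
    g=proj(cc,[520,134,10])[0].astype(int); z=np.zeros_like(mm); z[g[1]-45:g[1]+45,g[0]-45:g[0]+45]=255
    n,l=cv2.connectedComponents(mm&z); k=np.bincount(l[l>0]).argmax(); V.append((cc,None,l==k))
def cost(q,v):
    a=q[2]; B=boxpts(-58,58,-58,58,0,19)@np.array([[np.cos(a),np.sin(a),0],[-np.sin(a),np.cos(a),0],[0,0,1]])+[q[0],q[1],0]
    e=0
    for c,st,mk in v:
        r=np.zeros((400,640),np.uint8); cv2.fillConvexPoly(r,np.int32(np.round(cv2.convexHull(np.float32(proj(c,B,st)))*16)),255,cv2.LINE_AA,4)
        e+=((dt(r)/255-dt(mk))**2).sum()/mk.sum()
    return e
for v in ([V[0]],[V[1]],[V[2]],V):
    o=minimize(cost,[521,134,-.19],args=(v,),method="Nelder-Mead",options=dict(initial_simplex=[[521,134,-.19],[528,134,-.19],[521,141,-.19],[521,134,-.1]])); print(np.round(o.x,3),round(o.fun,3))
E
python3 tr.py | sed -n '/--/,$p'
cat > near.py <<'E'
import sys
from fit import *
# near.py name x y hand z : refine bracket from the wrist view
n,x,y,h,z=sys.argv[1],float(sys.argv[2]),float(sys.argv[3]),sys.argv[4],float(sys.argv[5])
s=arm.get_state(); p=arm.snapshot("wrist"); save(p,n)
print(np.round(s["clock"],2),np.round(s["tool_pos"],1),"tooly ang",round(np.degrees(np.arctan2(s["orientation"][1][1],s["orientation"][0][1])),1))
g=proj(p,[x,y,z+15],s)[0]
for k in ("left_bracket_1","right_bracket_1"):
    for m in arm.masks_of(p,k):
        d=np.hypot(*(np.array(m["box"][:2])-g))
        print(k,round(m["score"],2),np.round(m["box"]),round(d))
        if d<40 and m["score"]>.3: print(fit([(p,s,m["mask"])],(x,y),h,z))
E
python3 near.py n1 400.4 221.7 L 0
```

```text
--tray fit
[ 5.25604e+02  1.32860e+02 -1.68000e-01] 0.01
[ 5.36750e+02  1.35221e+02 -1.49000e-01] 1.729
[ 5.28709e+02  1.30386e+02 -2.32000e-01] 1.184
[ 5.27971e+02  1.33999e+02 -1.90000e-01] 2.966
7.2 [400.3 221.7  50.6] tooly ang 69.6
left_bracket_1 0.69 [336. 228.  50.  86.] 20
[(np.float64(0.059), 'L', array([401.1, 221.8]), np.float64(159.0))]
right_bracket_1 0.68 [ 68. 335.  94.  71.] 271
```

View pics/n1.png

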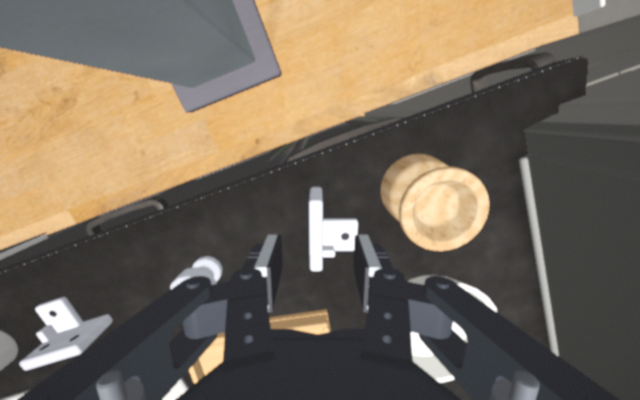

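The left-hand bracket lies centred between the fingers at (318,230) and aligned, so I descend and grip.

>>> arm_command --targets "0 0 10 0; 0 0 10 0; 0 0 10 0; 0 0 10.5 0; 0 0 0 0; 0 0 0 0; 0 0 0 0; 0 0 0 0; 0 0 0 0; 0 0 0 0"

```text
clock: 8.6
tool_pos: [400.2, 221.1, 9.5]
orientation: [[-0.937, 0.349, 0.001], [0.349, 0.937, -0.0], [-0.002, 0.0, -1.0]]
ft_force: [-1.2, -2.6, 4.6]
opening: 39.7
finger_force: 0.0
```

>>> arm_command --targets "0 0 0 0; 0 0 0 0; 0 0 0 0; 0 0 0 0; 0 0 0 0; 0 0 0 0; 0 0 0 0; 0 0 -2 0; 0 0 -18 0; 0 0 -25 0" --hand 0

```text
clock: 9.85
tool_pos: [398.5, 221.0, 53.6]
orientation: [[-0.937, 0.348, -0.002], [0.348, 0.937, -0.001], [0.002, -0.001, -1.0]]
ft_force: [1.0, 0.9, -0.9]
opening: 6.7
finger_force: 60.3
```

```bash
python3 near.py n2 401 222 L 45
```

```text
9.85 [398.5 221.   53.6] tooly ang 69.6
left_bracket_1 0.58 [342. 263.  61. 116.] 24
[(np.float64(0.728), 'L', array([400.1, 222. ]), np.float64(159.1))]
right_bracket_1 0.7 [ 72. 334.  92.  70.] 258
```

View pics/n2.png

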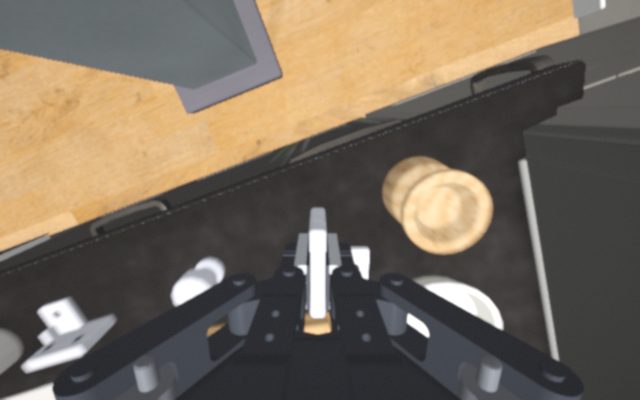

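The bracket is held firmly. I carry it to the near-left slot of the square tray.

>>> arm_command --targets "0 0 -4 -10.7; -29.5 -11.4 0 0; -29.5 -11.4 0 0; -29.5 -11.4 0 0; -29.5 -11.4 0 0; 0 0 0 0; 0 0 12 0; 0 0 12 0; 0 0 6 0; 0 0 0 0"

```text
clock: 11.25
tool_pos: [506.7, 156.8, 26.6]
orientation: [[-0.986, 0.168, -0.002], [0.168, 0.986, -0.0], [0.002, -0.001, -1.0]]
ft_force: [-0.8, -0.1, 0.2]
opening: 7.0
finger_force: 60.2
```

```bash
python3 - <<'E'
from h import *
s=arm.get_state();p=arm.snapshot("wrist");save(p,"n3")
print(s["tool_pos"])
u,v=np.array([.986,-.167,0]),np.array([.167,.986,0]);c=np.array([525.6,132.9,19])
im=cv2.imread("pics/n3.png")
P=proj(p,[c+a*58*u+b*58*v for a,b in((1,1),(1,-1),(-1,-1),(-1,1))],s)
cv2.polylines(im,[np.int32(P)],True,(0,0,255),1); cv2.imwrite("pics/n3.png",im)
E
```

```text
[506.73375642 156.75265107  26.64800584]
```

View pics/n3.png

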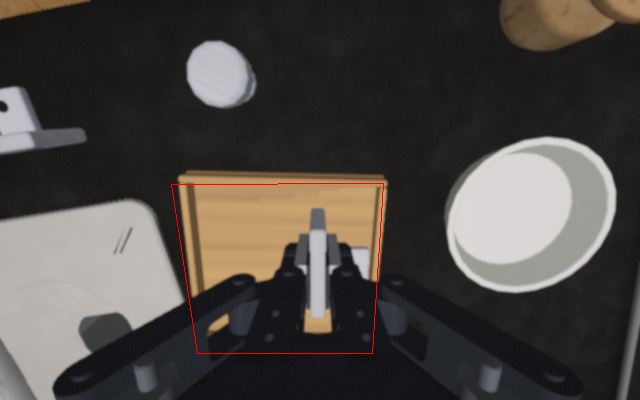

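The tray outline sits 2–3 mm nearer than I modelled, with its near-left corner at (180,175). The foot at (360,262) is inside the wall at column 378, so the bracket fits. I lower it.

>>> arm_command --targets "0 0 3 0; 0 0 3 0; 0 0 2 0; 0 0 1 0; 0 0 0.5 0; 0 0 0.5 0; 0 0 0 0; 0 0 0 0; 0 0 0 0; 0 0 0 0"

```text
clock: 12.55
tool_pos: [508.1, 156.6, 17.8]
orientation: [[-0.986, 0.168, 0.0], [0.168, 0.986, -0.0], [-0.0, -0.0, -1.0]]
ft_force: [0.6, -0.3, -0.1]
opening: 6.9
finger_force: 60.2
```

>>> arm_command --targets "0 0 0.5 0; 0 0 0.5 0; 0 0 0.5 0; 0 0 0.3 0; 0 0 0 0; 0 0 0 0; 0 0 0 0; 0 0 0 0; 0 0 0 0; 0 0 0 0"

```text
clock: 13.8
tool_pos: [508.0, 156.6, 16.0]
orientation: [[-0.986, 0.168, 0.0], [0.168, 0.986, -0.0], [-0.0, -0.0, -1.0]]
ft_force: [0.1, -0.6, -1.2]
opening: 6.9
finger_force: 60.2
```

>>> arm_command --targets "0 0 0 0; 0 0 0 0; 0 0 0 0; 0 0 0 0; 0 0 -10 0; 0 0 -25 0; 0 0 -25 0; 29 -14 0 0; 31 -14 0 0; 32 -14 0 0" --hand 22

```text
clock: 15.05
tool_pos: [409.9, 130.5, 77.0]
orientation: [[-0.986, 0.168, 0.001], [0.168, 0.986, 0.0], [-0.001, 0.0, -1.0]]
ft_force: [-0.2, -0.9, -0.3]
opening: 22.1
finger_force: 0.0
```

>>> arm_command --targets "0 0 6 0; 0 0 6 0; 0 0 0 0; 0 0 0 0; 0 0 0 0; 0 0 0 0; 0 0 0 0; 0 0 0 0; 0 0 0 0; 0 0 0 0" --hand 60

```text
clock: 16.3
tool_pos: [410.3, 130.6, 64.0]
orientation: [[-0.986, 0.168, 0.0], [0.168, 0.986, -0.0], [-0.0, -0.0, -1.0]]
ft_force: [-0.8, -0.5, -0.0]
opening: 59.6
finger_force: 0.0
```

```bash
python3 look.py n4; python3 - <<'E'
from fit import *
s,p,D=pickle.load(open("pics/n4.pkl","rb"))
for n,m in D:
    if n=="knob":
        ys,xs=np.nonzero(m["mask"]); 
        for r in(28,):
            # fit head disc (z 21..33, d28) + foot d22
            from scipy.optimize import minimize
            a=np.linspace(0,2*np.pi,40); ring=lambda r,z:np.c_[r*np.cos(a),r*np.sin(a),0*a+z]
            B=[np.r_[ring(14,21),ring(14,33),ring(8,36)],np.r_[ring(11,0),ring(7.5,10)],np.r_[ring(7.5,4),ring(7.5,25)]]
            t=cv2.GaussianBlur(m["mask"].astype(np.float32),(0,0),1.5)
            def c(q):
                r=np.zeros((400,640),np.uint8)
                for b in B: cv2.fillConvexPoly(r,np.int32(np.round(cv2.convexHull(np.float32(proj(p,b+[*q,0],s)))*16)),255,cv2.LINE_AA,4)
                return ((cv2.GaussianBlur(r/255.,(0,0),1.5)-t)**2).sum()/t.sum()
            o=minimize(c,[408,131],method="Nelder-Mead",options=dict(initial_simplex=[[408,131],[418,131],[408,141]])); print("knob",o.x,o.fun)
    if n=="left_bracket_1" and m["score"]>.4: print(m["box"],fit([(p,s,m["mask"])],(508,156),"L",7))
E
```

```text
16.3 [410.3 130.6  64. ] [[-0.986, 0.168], [0.168, 0.986]]
left_bracket_1 0.8 [373 317  19  43] [507. 163.]
right_bracket_1 0.97 [161 248  90  65] [417.   9.]
knob 0.59 [314 223  43  47] [406. 130.]
square_tray 0.71 [328 303 114  65] [480. 128.]
round_tray 0.33 [159 252  87  63] [415.  13.]
dish 0.82 [526 299 112  86] [500. 279.]
shaker 0.56 [ 47 280  93  90] [403. -25.]
egg_cup 0.69 [571 178 138  89] [395. 273.]
[372.9, 317.2, 19.1, 42.8] [(np.float64(2.021), 'L', array([494. , 156.8]), np.float64(183.3))]
knob [410.85550058 128.42594123] 0.02085715291498944
```

View pics/n4.png

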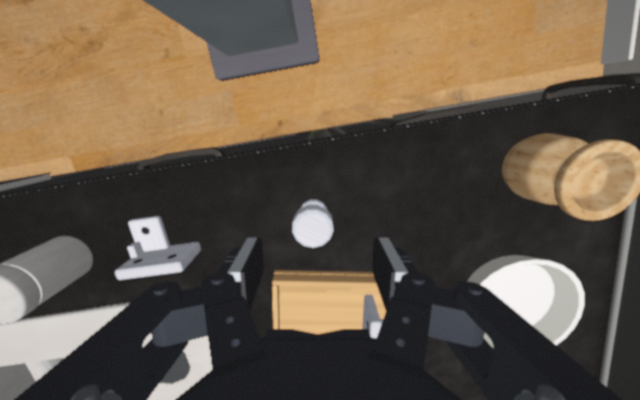

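Bracket 1 stands in the tray at (373,317) and the knob at (313,223) lies between the fingers. I descend on the knob, grip and lift.

>>> arm_command --targets "-1 -2 0 0; 0 0 14 0; 0 0 14 0; 0 0 14 0; 0 0 13 0; 0 0 0 0; 0 0 0 0; 0 0 0 0; 0 0 0 0; 0 0 0 0"

```text
clock: 18.0
tool_pos: [411.3, 128.6, 9.4]
orientation: [[-0.986, 0.168, 0.001], [0.168, 0.986, 0.0], [-0.001, 0.0, -1.0]]
ft_force: [0.6, -0.3, -0.6]
opening: 60.1
finger_force: 0.0
```

>>> arm_command --targets "0 0 0 0; 0 0 0 0; 0 0 0 0; 0 0 0 0; 0 0 0 0; 0 0 0 0; 0 0 0 0; 0 0 -2 0; 0 0 -18 0; 0 0 -25 0" --hand 0 --squeeze 40

```text
clock: 19.25
tool_pos: [409.5, 128.4, 53.0]
orientation: [[-0.986, 0.168, -0.003], [0.168, 0.986, -0.0], [0.003, -0.001, -1.0]]
ft_force: [-0.6, -0.3, 0.1]
opening: 26.4
finger_force: 39.4
```

>>> arm_command --targets "0 0 -10 0; -19.1 39.5 0 0; -19.1 39.5 0 0; -19.1 39.5 0 0; -19.1 39.5 0 0; 0 0 0 0; 0 0 14 0; 0 0 10 0; 0 0 8 0; 0 0 4 0"

```text
clock: 20.5
tool_pos: [512.0, 270.6, 27.1]
orientation: [[-0.986, 0.169, -0.001], [0.169, 0.986, -0.001], [0.001, -0.001, -1.0]]
ft_force: [-0.4, 0.4, -0.7]
opening: 25.9
finger_force: 39.6
```

```bash
python3 look.py n5 dish egg_cup
```

```text
20.5 [512.  270.6  27.1] [[-0.986, 0.169], [0.169, 0.986]]
dish 0.92 [328 235 158 144] [507. 279.]
egg_cup 0.82 [323  40 127  80] [417. 290.]
```

View pics/n5.png

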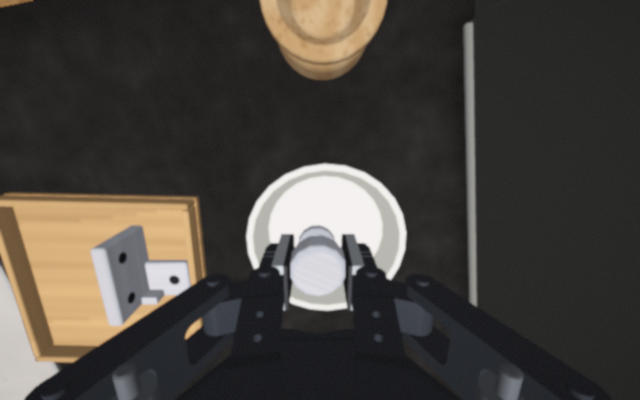

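The knob is over the dish, whose rim is centred near (326,237). A shift of about 5 mm centres it better, then I lower.

>>> arm_command --targets "3 4 0 0; 0 0 4 0; 0 0 3 0; 0 0 1.5 0; 0 0 1 0; 0 0 0.7 0; 0 0 0.5 0; 0 0 0 0; 0 0 0 0; 0 0 0 0"

```text
clock: 21.9
tool_pos: [510.6, 275.8, 17.4]
orientation: [[-0.986, 0.168, 0.0], [0.168, 0.986, 0.0], [-0.0, 0.0, -1.0]]
ft_force: [0.1, 0.2, -0.4]
opening: 26.2
finger_force: 39.6
```

>>> arm_command --targets "0 0 0.5 0; 0 0 0.5 0; 0 0 0.3 0; 0 0 0 0; 0 0 0 0; 0 0 0 0; 0 0 0 0; 0 0 0 0; 0 0 0 0; 0 0 0 0"

```text
clock: 23.15
tool_pos: [510.8, 275.9, 16.4]
orientation: [[-0.986, 0.168, 0.001], [0.168, 0.986, 0.0], [-0.001, 0.0, -1.0]]
ft_force: [-1.2, -1.1, 5.6]
opening: 26.3
finger_force: 40.1
```

>>> arm_command --targets "0 0 0 0; 0 0 0 0; 0 0 0 0; 0 0 0 0; 0 0 -10 0; 0 0 -30 0; 0 0 -40 0; 0 0 -32 -9.7; 18 -56 0 0; 18 -56 0 0" --hand 42

```text
clock: 24.4
tool_pos: [475.2, 163.2, 129.8]
orientation: [[-1.0, -0.002, 0.003], [-0.002, 1.0, 0.0], [-0.003, 0.0, -1.0]]
ft_force: [1.0, -0.8, 0.0]
opening: 42.6
finger_force: 0.0
```

>>> arm_command --targets "18 -56 0 0; 18 -56 0 0; 18 -56 0 0; 18 -56 0 0; 2 -57 0 0; 0 -40 0 0; 0 0 0 0; 0 0 0 0; 0 0 0 0; 0 0 0 0"

```text
clock: 25.65
tool_pos: [400.8, -156.2, 128.1]
orientation: [[-1.0, -0.002, 0.0], [-0.002, 1.0, 0.0], [-0.0, 0.0, -1.0]]
ft_force: [0.1, 0.3, -0.1]
opening: 42.1
finger_force: 0.0
```

```bash
python3 look.py w3; python3 - <<'E'
from fit import *
s,p,D=pickle.load(open("pics/w3.pkl","rb"))
for n,m in D:
    if "bracket" in n: print(n,np.round(m["box"]),fit([(p,s,m["mask"])],back(p,m["box"][:2],10,s)[0][:2]))
E
```

```text
25.65 [ 400.8 -156.2  128.1] [[-1.0, -0.002], [-0.002, 1.0]]
left_bracket_1 0.81 [246 201  65  48] [ 410. -224.]
left_bracket_1 0.68 [617 299  46  63] [521. 171.]
right_bracket_1 0.85 [490 206  71  40] [415.  14.]
right_bracket_1 0.78 [326 214  43  53] [ 423. -146.]
square_tray 0.76 [576 298 128 113] [513. 117.]
round_tray 0.81 [103 213 130 122] [ 419. -358.]
dish 0.48 [490 205  70  42] [410.   6.]
shaker 0.73 [410 216  58  58] [405. -82.]
shaker 0.52 [617 299  46  61] [481. 103.]
left_bracket_1 [246. 201.  65.  48.] [(np.float64(0.025), 'L', array([ 413.1, -226.3]), np.float64(246.5)), (np.float64(0.282), 'R', array([ 405.2, -226.3]), np.float64(94.1))]
left_bracket_1 [617. 299.  46.  63.] [(np.float64(0.007), 'L', array([515. , 166.2]), np.float64(168.0)), (np.float64(0.022), 'R', array([515.2, 166.8]), np.float64(162.0))]
right_bracket_1 [490. 206.  71.  40.] [(np.float64(0.052), 'R', array([422.8,   8.3]), np.float64(265.9)), (np.float64(0.432), 'L', array([415.3,  13.5]), np.float64(54.3))]
right_bracket_1 [326. 214.  43.  53.] [(np.float64(0.051), 'R', array([ 417.4, -143.3]), np.float64(29.3)), (np.float64(0.221), 'L', array([ 419.9, -154.9]), np.float64(169.1))]
```

View pics/w3.png

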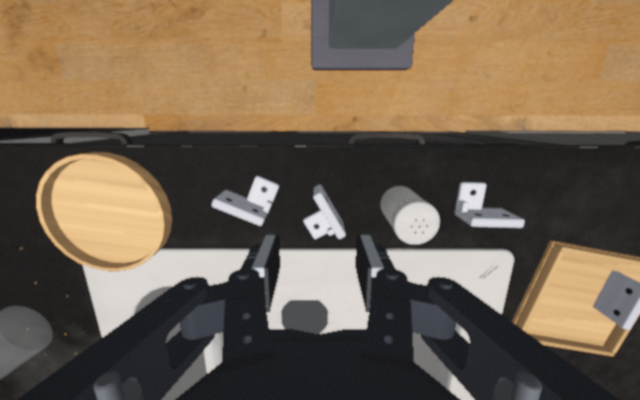

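View w3 shows:
- The round tray at (104,212).
- The left-hand bracket 2 at (246,201), with its foot pointing up and to the right.
- The right-hand bracket at (326,213), with its foot at the lower left.
- The shaker at (410,216).
- The other right-hand bracket at (490,206).
- Bracket 1 standing in the square tray.

I'll take the right-hand bracket at (326,213) next.

>>> arm_command --targets "-16.6 13 0 0; 0 0 0 -9.8; 0 0 0 -9.8; 0 0 0 -9.7; 0 0 25 0; 0 0 25 0; 0 0 28 0; 0 0 0 0; 0 0 0 0; 0 0 0 0" --hand 34 --squeeze 60

```text
clock: 27.35
tool_pos: [418.5, -144.8, 51.7]
orientation: [[-0.872, -0.49, 0.003], [-0.49, 0.872, -0.001], [-0.002, -0.003, -1.0]]
ft_force: [-0.1, 0.2, -0.7]
opening: 33.9
finger_force: 0.0
```

```bash
python3 near.py n6 417.4 -143.3 R 0; cat > rt.py <<'E'
from fit import *
from scipy.optimize import minimize
s,p,D=pickle.load(open("pics/w3.pkl","rb"))
a=np.linspace(0,2*np.pi,60)
for n,m in D:
    if n=="round_tray":
        B=np.r_[np.c_[60*np.cos(a),60*np.sin(a),0*a+3],np.c_[60*np.cos(a),60*np.sin(a),0*a+19]]
        t=cv2.GaussianBlur(m["mask"].astype(np.float32),(0,0),1.5)
        def c(q):
            r=np.zeros((400,640),np.uint8); cv2.fillConvexPoly(r,np.int32(np.round(cv2.convexHull(np.float32(proj(p,B+[*q,0],s)))*16)),255,cv2.LINE_AA,4)
            return ((cv2.GaussianBlur(r/255.,(0,0),1.5)-t)**2).sum()/t.sum()
        print("round",minimize(c,[419,-358],method="Nelder-Mead",options=dict(initial_simplex=[[419,-358],[429,-358],[419,-368]])))
E
python3 rt.py | egrep "round| x:|fun:"
```

```text
27.35 [ 418.5 -144.8   51.7] tooly ang 119.3
right_bracket_1 0.92 [482. 294.  48.  47.] 179
right_bracket_1 0.68 [301. 226.  51.  83.] 18
[(np.float64(0.114), 'R', array([ 417.3, -143.9]), np.float64(30.8))]
round        message: Optimization terminated successfully.
           fun: 0.014722779211108403
             x: [ 4.232e+02 -3.609e+02]
```

>>> arm_command --targets "1 1 10 -1; 0 0 10 0; 0 0 10 0; 0 0 11.5 0; 0 0 0 0; 0 0 0 0; 0 0 0 0; 0 0 0 0; 0 0 0 0; 0 0 0 0"

```text
clock: 28.75
tool_pos: [416.0, -143.8, 8.6]
orientation: [[-0.863, -0.505, 0.0], [-0.505, 0.863, -0.0], [-0.0, -0.0, -1.0]]
ft_force: [0.5, 0.2, 0.3]
opening: 34.1
finger_force: 0.0
```

>>> arm_command --targets "0 0 0 0; 0 0 0 0; 0 0 0 0; 0 0 0 0; 0 0 0 0; 0 0 0 0; 0 0 0 0; 0 0 -2 0; 0 0 -20 0; 0 0 -40 0" --hand 0

```text
clock: 30.0
tool_pos: [413.3, -142.5, 68.5]
orientation: [[-0.863, -0.505, -0.006], [-0.505, 0.863, 0.003], [0.004, 0.006, -1.0]]
ft_force: [-0.1, -0.3, 0.0]
opening: 6.4
finger_force: 59.8
```

>>> arm_command --targets "0 0 0 10.1; 0 0 0 10.1; 0 0 0 10.1; 1.25 -58.5 0 0; 1.25 -58.5 0 0; 1.25 -58.5 0 0; 1.25 -58.5 0 0; 0 0 12 0; 0 0 16 0; 0 0 12 0"

```text
clock: 31.25
tool_pos: [410.2, -375.5, 28.4]
orientation: [[-1.0, -0.002, -0.002], [-0.002, 1.0, 0.003], [0.002, 0.003, -1.0]]
ft_force: [0.0, 0.0, -0.7]
opening: 6.7
finger_force: 59.8
```

```bash
python3 - <<'E'
from h import *
s=arm.get_state();p=arm.snapshot("wrist");save(p,"n7")
print(s["tool_pos"],s["orientation"][:2,:2] if hasattr(s["orientation"],"shape") else s["orientation"])
im=cv2.imread("pics/n7.png");a=np.linspace(0,2*np.pi,60)
for r,z,c in((60,19,(0,0,255)),(56,7,(255,0,0))):
    cv2.polylines(im,[np.int32(proj(p,np.c_[423.2+r*np.cos(a),-360.9+r*np.sin(a),0*a+z],s))],True,c,1)
cv2.imwrite("pics/n7.png",im)
E
```

```text
[ 410.22107802 -375.47843336   28.3746648 ] [[-0.99999633 -0.00168826]
 [-0.00169419  0.99999465]]
```

View pics/n7.png

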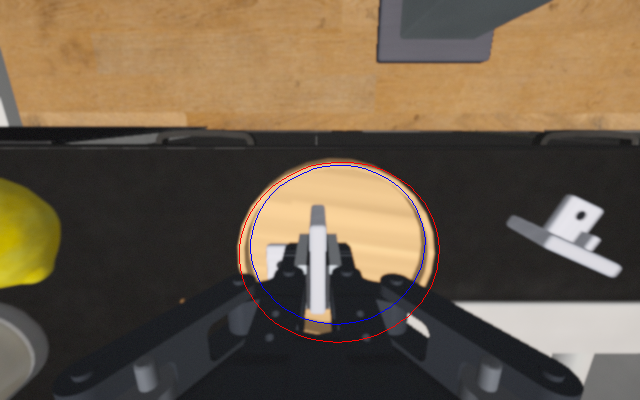

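The overlay matches the round tray, and the bracket with its foot at (275,262) is inside the wall, so I set it down.

>>> arm_command --targets "0 0 5 0; 0 0 4 0; 0 0 3 0; 0 0 1 0; 0 0 1 0; 0 0 0.5 0; 0 0 0.5 0; 0 0 0 0; 0 0 0 0; 0 0 0 0"

```text
clock: 32.55
tool_pos: [411.1, -377.9, 15.8]
orientation: [[-1.0, -0.0, 0.0], [-0.0, 1.0, -0.0], [-0.0, -0.0, -1.0]]
ft_force: [0.3, 0.7, 1.4]
opening: 7.0
finger_force: 60.1
```

>>> arm_command --targets "0 0 0 0; 0 0 0 0; 0 0 0 0; 0 0 0 0; 0 0 -10 0; 0 0 -25 0; 0 0 -25 0; 0 50 0 0; 0 51 0 0; -2 51 0 0" --hand 22

```text
clock: 33.8
tool_pos: [413.2, -224.7, 76.6]
orientation: [[-1.0, 0.001, 0.002], [0.001, 1.0, -0.001], [-0.002, -0.001, -1.0]]
ft_force: [1.0, 0.7, -0.8]
opening: 21.9
finger_force: 0.0
```

>>> arm_command --targets "0 0 0 -9.5; 0 0 0 -9.5; 0 0 0 -9.5; 0 0 0 -9.5; 0 0 0 -9.5; 0 0 0 -9.5; 0 0 0 -9.5; 0 0 12 0; 0 0 12 0; 0 0 0 0" --hand 34

```text
clock: 35.05
tool_pos: [411.6, -224.8, 49.5]
orientation: [[-0.4, -0.917, -0.003], [-0.917, 0.4, 0.002], [-0.001, 0.004, -1.0]]
ft_force: [-0.6, 0.0, -0.2]
opening: 34.3
finger_force: 0.0
```

```bash
python3 near.py n8 413.1 -226.3 L 0
```

```text
35.05 [ 411.6 -224.8   49.5] tooly ang 156.4
left_bracket_1 0.64 [332. 225.  50.  85.] 18
[(np.float64(0.074), 'L', array([ 413.8, -226.6]), np.float64(245.6))]
right_bracket_1 0.75 [180.   8.  44.  12.] 253
```

>>> arm_command --targets "0 -1.5 10 0; 0 0 10 0; 0 0 10 0; 0 0 11 0; 0 0 0 0; 0 0 0 0; 0 0 0 0; 0 0 0 0; 0 0 0 0; 0 0 0 0"

```text
clock: 36.45
tool_pos: [414.4, -226.4, 10.6]
orientation: [[-0.398, -0.917, 0.0], [-0.917, 0.398, -0.0], [0.0, -0.0, -1.0]]
ft_force: [-0.3, 0.0, -0.5]
opening: 34.0
finger_force: 0.0
```

>>> arm_command --targets "0 0 0 0; 0 0 0 0; 0 0 0 0; 0 0 0 0; 0 0 0 0; 0 0 0 0; 0 0 0 0; 0 0 -2 0; 0 0 -30 0; 0 0 -50 0" --hand 0

```text
clock: 37.7
tool_pos: [412.0, -224.7, 90.5]
orientation: [[-0.399, -0.917, -0.006], [-0.917, 0.399, 0.004], [-0.002, 0.007, -1.0]]
ft_force: [0.2, -1.1, -1.1]
opening: 6.6
finger_force: 60.9
```

>>> arm_command --targets "0 0 0 9.5; 0 0 0 9.5; 0 0 0 9.5; 0 0 0 9.5; 0 0 0 9.5; 0 0 0 9.5; 0 0 0 9.5; 0 0 0 9.5; -9.8 50 0 0; -9.8 50 0 0"

```text
clock: 38.95
tool_pos: [449.9, -130.2, 92.1]
orientation: [[-0.986, 0.167, -0.001], [0.167, 0.986, 0.0], [0.001, 0.0, -1.0]]
ft_force: [0.3, -0.4, -1.0]
opening: 6.8
finger_force: 60.9
```

>>> arm_command --targets "-9.8 50 0 0; -9.8 50 0 0; -9.8 50 0 0; -9.9 50 0 0; -9.9 50 0 0; 0 0 0 0; 0 0 20 0; 0 0 18 0; 0 0 15 0; 0 0 7 0"

```text
clock: 40.2
tool_pos: [538.6, 106.9, 30.7]
orientation: [[-0.986, 0.166, -0.003], [0.166, 0.986, -0.0], [0.003, -0.001, -1.0]]
ft_force: [-0.2, -0.2, -0.3]
opening: 6.8
finger_force: 60.9
```

```bash
python3 - <<'E'
from h import *
s=arm.get_state();p=arm.snapshot("wrist");save(p,"n9")
print(s["clock"],s["tool_pos"],s["orientation"])
E
```

```text
40.2 [538.56944751 106.86499627  30.7407249 ] [[-9.86187857e-01  1.65607595e-01 -2.76320649e-03]
 [ 1.65608917e-01  9.86191473e-01 -2.54981960e-04]
 [ 2.68282373e-03 -7.09071747e-04 -9.99996150e-01]]
```

View pics/n9.png

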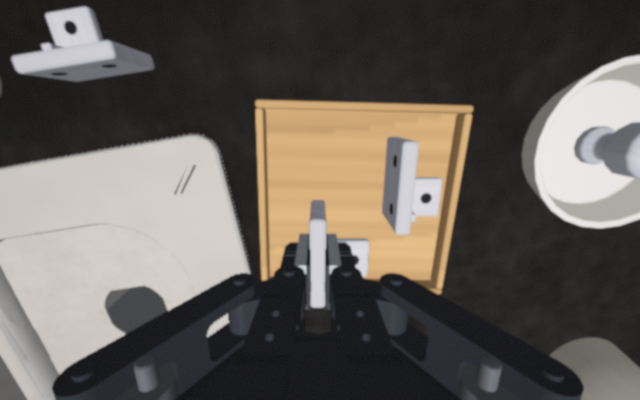

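The flange of bracket 2 stands clear of bracket 1 at (400,185). I pull back 4 mm from the far wall and lower it.

>>> arm_command --targets "4 0 0 0; 0 0 5 0; 0 0 4 0; 0 0 3 0; 0 0 1 0; 0 0 1 0; 0 0 0.5 0; 0 0 0.3 0; 0 0 0 0; 0 0 0 0"

```text
clock: 41.5
tool_pos: [535.9, 108.2, 17.8]
orientation: [[-0.986, 0.165, 0.0], [0.165, 0.986, 0.0], [-0.0, 0.0, -1.0]]
ft_force: [-0.2, -1.2, 0.2]
opening: 6.7
finger_force: 60.9
```

>>> arm_command --targets "0 0 0 0; 0 0 0 0; 0 0 0 0; 0 0 0 0; 0 0 -10 0; 0 0 -25 0; 0 0 -25 0; 31.6 -39 0 0; 31.6 -39 0 0; 31.6 -39 0 0" --hand 20

```text
clock: 42.75
tool_pos: [422.5, 7.5, 78.7]
orientation: [[-0.986, 0.164, 0.002], [0.164, 0.986, -0.001], [-0.002, -0.0, -1.0]]
ft_force: [0.5, -0.9, 0.6]
opening: 20.1
finger_force: 0.0
```

>>> arm_command --targets "0 0 0 10.2; 0 0 0 10.2; 0 0 0 10.2; 0 0 0 10.2; 0 0 0 10.2; 0 0 0 10.2; 0 0 0 10.2; 0 0 0 10; 0 0 15 0; 0 0 12 0" --hand 34

```text
clock: 44.0
tool_pos: [422.8, 8.4, 49.8]
orientation: [[0.013, 1.0, -0.0], [1.0, -0.013, 0.0], [0.0, -0.0, -1.0]]
ft_force: [-0.3, 0.3, -0.5]
opening: 34.0
finger_force: 0.0
```

```bash
python3 near.py n10 422.8 8.3 R 0
```

```text
44.0 [422.8   8.4  49.8] tooly ang -0.7
left_bracket_1 0.59 [526.  42. 128.  69.] 280
right_bracket_1 0.82 [301. 230.  50.  78.] 16
[(np.float64(0.14), 'R', array([423.4,   9. ]), np.float64(269.0))]
```

>>> arm_command --targets "0 0 10 0; 0 0 10 0; 0 0 10 0; 0 0 10.5 0; 0 0 0 0; 0 0 0 0; 0 0 0 0; 0 0 0 0; 0 0 0 0; 0 0 0 0"

```text
clock: 45.4
tool_pos: [423.2, 8.4, 10.3]
orientation: [[0.015, 1.0, 0.0], [1.0, -0.015, -0.0], [-0.0, 0.0, -1.0]]
ft_force: [0.3, -1.3, 0.1]
opening: 34.1
finger_force: 0.0
```

>>> arm_command --targets "0 0 0 0; 0 0 0 0; 0 0 0 0; 0 0 0 0; 0 0 0 0; 0 0 0 0; 0 0 0 0; 0 0 -2 0; 0 0 -30 0; 0 0 -50 0" --hand 0

```text
clock: 46.65
tool_pos: [420.3, 8.7, 90.3]
orientation: [[0.016, 1.0, -0.007], [1.0, -0.016, 0.001], [0.001, -0.007, -1.0]]
ft_force: [0.2, 0.3, -0.4]
opening: 6.8
finger_force: 60.4
```

>>> arm_command --targets "0 0 0 -10.1; 0 0 0 -10.1; 0 0 0 -10.1; 0 0 0 -10.1; 0 0 0 -10.1; 0 0 0 -10.1; 0 0 0 -10.1; 0 0 0 -10.1; 0 0 0 -10.1; 0 0 0 0"

```text
clock: 47.9
tool_pos: [422.5, 8.4, 91.7]
orientation: [[-1.0, 0.002, -0.001], [0.002, 1.0, 0.0], [0.001, 0.0, -1.0]]
ft_force: [0.1, -0.0, -1.1]
opening: 7.0
finger_force: 60.4
```

>>> arm_command --targets "-1.3 -57.5 0 0; -1.3 -57.5 0 0; -1.3 -57.5 0 0; -1.3 -57.5 0 0; -1.3 -57.5 0 0; -1.5 -57.9 0 0; 0 0 0 0; 0 0 20 0; 0 0 20 0; 0 0 10 0"

```text
clock: 49.15
tool_pos: [430.3, -335.2, 40.5]
orientation: [[-1.0, 0.001, -0.002], [0.001, 1.0, 0.003], [0.002, 0.003, -1.0]]
ft_force: [-0.1, 0.1, -1.2]
opening: 6.7
finger_force: 60.3
```

```bash
python3 - <<'E'
from h import *
s=arm.get_state();p=arm.snapshot("wrist");save(p,"n11")
print(s["clock"],s["tool_pos"],s["orientation"])
E
```

```text
49.15 [ 430.30573448 -335.23000236   40.52178255] [[-9.99997117e-01  8.21855698e-04 -2.25602437e-03]
 [ 8.15978226e-04  9.99996274e-01  2.60491939e-03]
 [ 2.25815683e-03  2.60307101e-03 -9.99994062e-01]]
```

View pics/n11.png

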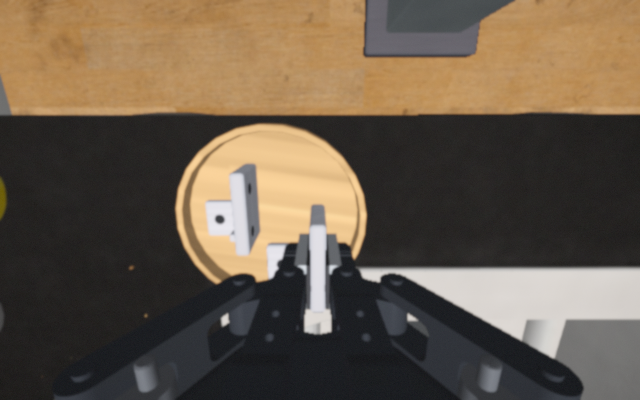

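The first right-hand bracket stands at (245,210) in the round tray, and the held one at (318,255) is clear of it. I lower it.

>>> arm_command --targets "0 0 8 0; 0 0 7 0; 0 0 4 0; 0 0 3 0; 0 0 1 0; 0 0 1 0; 0 0 0.5 0; 0 0 0.5 0; 0 0 0 0; 0 0 0 0"

```text
clock: 50.45
tool_pos: [431.3, -337.1, 17.5]
orientation: [[-1.0, -0.0, 0.0], [-0.0, 1.0, -0.0], [-0.0, -0.0, -1.0]]
ft_force: [-0.4, 0.5, -0.1]
opening: 6.9
finger_force: 60.7
```

>>> arm_command --targets "0 0 0 0; 0 0 0 0; 0 0 0 0; 0 0 0 0; 0 0 -10 0; 0 0 -25 0; 0 0 -45 0; 0 0 -50 0; 15 40 -30 0; 15 40 0 0" --hand 20

```text
clock: 51.7
tool_pos: [402.7, -258.0, 182.0]
orientation: [[-1.0, 0.001, 0.006], [0.001, 1.0, -0.005], [-0.006, -0.005, -1.0]]
ft_force: [0.9, 0.3, 0.6]
opening: 20.3
finger_force: 0.0
```

>>> arm_command --targets "0 55 0 0; 0 55 0 0; 0 55 0 0; 0 50 0 0; 0 0 0 0; 0 0 0 0; 0 0 0 0; 0 0 0 0; 0 0 0 0; 0 0 0 0"

```text
clock: 52.95
tool_pos: [401.1, -42.4, 177.1]
orientation: [[-1.0, 0.001, -0.0], [0.001, 1.0, 0.0], [0.0, 0.0, -1.0]]
ft_force: [0.2, 0.3, 0.6]
opening: 20.1
finger_force: 0.0
```

```bash
python3 look.py w4
```

```text
52.95 [401.1 -42.4 177.1] [[-1.0, 0.001], [0.001, 1.0]]
left_bracket_1 0.93 [448 280  29  26] [530. 124.]
left_bracket_1 0.71 [487 274  34  54] [521. 172.]
right_bracket_1 0.85 [ 54 213  43  48] [ 439. -349.]
right_bracket_1 0.8 [ 18 194  33  51] [ 416. -383.]
right_bracket_1 0.62 [588 274  44  31] [521. 299.]
knob 0.97 [588 275  44  34] [506. 271.]
knob 0.39 [467 272 118  95] [502. 130.]
square_tray 0.65 [467 271 113  94] [511. 141.]
round_tray 0.88 [ 48 200  96 104] [ 420. -342.]
dish 0.94 [578 270  87  61] [508. 272.]
shaker 0.55 [287 200  41  46] [407. -70.]
shaker 0.47 [449 282  28  25] [497.  96.]
egg_cup 0.87 [614 184  50  47] [393. 244.]
egg_cup 0.46 [587 275  44  33] [492. 245.]
```

View pics/w4.png

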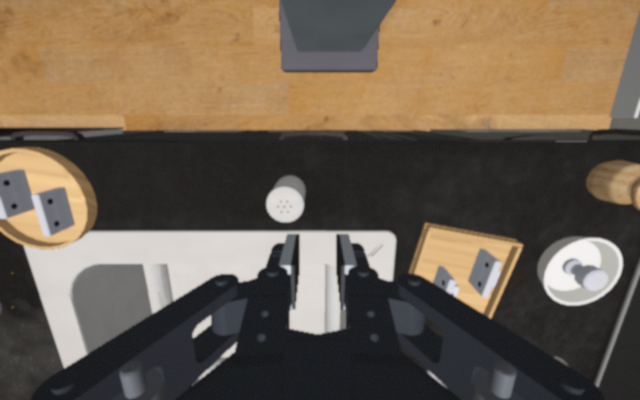

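All fittings stand in their places: two brackets in the round tray, two in the square tray and the knob upright in the dish. The shaker at (286,200) and the egg cup at (615,185) are standing and unmoved.

```bash
python3 -c "
from rig import arm
print(arm.finish_job())"
```

```text
the job is handed in; nothing more can be done
None
```

I handed the job in at about 53 s: both left-hand brackets stand in the square tray, both right-hand brackets in the round tray and the knob in the dish, with the shaker and egg cup left standing; the last wrist picture shows this, but no verdict came back.

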